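# Find the softest spring unit for the puppet

### The arm

A 7-joint arm with a two-finger parallel gripper is mounted at the origin on the work surface. World frame = base frame: x ahead of the robot, y to its left, z up, the work surface at z = 0. Lengths are in mm, angles in rad, forces in N, time in s.
With the tool pointing down it reaches from about 400 to 850 mm from the base axis. Payload 4.4 kg.
Tool frame: the origin (TCP) lies on the centre line of the jaws, within the pads' length; the fingertips stand 25 mm ahead of it and the grasp point (between the pads) lies 6 mm ahead of it; z points along the fingers, y is the direction in which the jaws open and shut (so a half turn about z gives the same grasp; the last joint's range is limited). The gripper opens to 94 mm and grips with 3 to 60 N. Pads are 16 mm wide; open, the fingers measure 119 mm over their backs; the gripper's body (75 mm by 177 mm) begins 78 mm behind the grasp point.
Start: joints at [1.166, 0.628, 0.038, 1.517, -0.027, 0.996, -0.02], TCP at [216.059, -613.055, 230.478] pointing down, gripper open.
Joint ranges: [-3.06, 3.06], [-0.37, 2.12], [-1.25, 1.32], [0.18, 2.47], [-1.1, 4.24], [0.23, 1.98], [-2.94, 2.94]. Speed limits (rad/s): [2.57, 2.57, 3.14, 3.14, 3.14, 3.14, 3.14].

### API

Orientations are given as a unit quaternion [x, y, z, w].
In Python, from plant import env gives the robot as it stands.
- The arm moves only by the tool step_arm, never from a script. Its argument "commands" is a list that holds one entry, the list of rows, each a list of 7 numbers: the closure, from 0 (fully open) to 1 (shut), then the shift along the world's x, y, z in m, then the turn, a rotation vector about the world's x, y, z in rad. In form: [[[grip, x, y, z, ax, ay, az], ...]]. A call has 1 to 5 rows; each row is the pose to reach, as a shift and turn from the pose commanded when the call began; what a row does not reach only later rows make up. A row lasts 1/8 s, in which the tool goes at most 62.5 mm and 10.7 degrees, less where a joint would pass 70% of its speed; a pose out of reach is approached as far as the arm can. A call with a gripper value outside its range is refused whole. The fingers move at their own pace and stop on an object; the grip force is fixed at half the most. Time passes only in rows, so rows that repeat a pose let the fingers close. It gives the time, the measured TCP pose, the force and the opening at its end, in the units of the state.
- env.read_state(): the state, without advancing time (a new reading comes with each control period).
- env.snapshot(name): name is "scene" or "top" or "wrist"; returns the picture (480x640x3 uint8, red, green, blue); there is no depth.
- env.camera_info(name): a dict with "intrinsics" (3x3 intrinsics, pixels), "world_from_camera" (4x4, takes a point from camera to world coordinates). Camera axes: x right, y down, z forward; pixel columns grow to the right and rows downward; lengths in mm; the calibration is good to about 2 mm. A picture is of the moment at which its call begins: read the wrist's pose just before it. camera_info takes no time and is no camera call; for the wrist camera it gives the pose at the moment of the call.
- env.sign_off(): hands the job in, once; it reports no verdict.
Trained networks look in the newest picture that a camera, given by its name, has taken for a name from the list of things; names that differ only in an ending like _2 or _b are one class to them, and where a whole thing is asked for, a point or a joint stands for the part that bears it (a point fixed in the world has none). Each returns a list of dicts, best first, with "conf" (0 to 1); they miss things now and then, are a little off and sometimes report something else, mostly with a low value. They report only what shows in the picture. A call takes as long as a camera call.
- env.look_for(label, camera): "bbox" ([left, top, right, bottom] in pixels, round what is visible of it).
The state is a dict: "t": time; "joint_pos": joint angles; "qd": joint speeds; "joint_efforts": joint torques, N m; "tcp_pos": TCP position; "tcp_rot": TCP orientation; "force": force on the tool from outside, world axes, zero at the start; "torque": the same for the moment, N m; "opening": finger opening in mm.
Only numpy, scipy, OpenCV 4.12 (cv2) and the standard library are available. Lean on these libraries where they do the work, as an engineer would, in place of code of your own. Each camera call takes 0.05 s, during which the arm holds its last target.

### The job

The light puppet of the suitcase theatre needs the softest of the three spring units on the test board. With the fingertips, press each round pad down in turn, beginning at the robot's own left, then the middle one, then the right, and feel which spring gives most easily; then push the tag in front of that softest one fully down and leave the other two tags up. Only press: do not pick up or shove the spring units or the things standing around them.

Things in the scene. Friction and masses are not known exactly. Their poses are not given: they have to be found in the camera images.
- board: dark wood test board fixed flat on the table, 220 (x) x 460 (y) x 12 mm thick; origin at the centre of its underside, z up, x away from the robot, y to the robot's left. Stations at y = +150 (left), 0 (middle), -150 mm (right), each with a spring unit at x = +35 mm and its tag at x = -55 mm. The units look exactly alike and are mixed from run to run; only pressing tells them apart.
- pad_left (a point): centre of the left pad's flat top at rest, 82 mm above the table (fixed to the board: stays when the pad goes down). Black disc 50 mm across on a coil spring, on a loose 76 x 76 x 24 mm plywood block (0.5 kg) in a 5 mm high fence. Goes straight down 15 mm to its stop and springs back. Pressed 10 mm, the softest spring pushes back 3 N, the others 8 and 14 N (at the stop 4.5, 11, 20 N).
- tag_left_top (a point): centre of the top of the left station's tag, moves with it: an upright pale wooden tongue 16 (x) x 34 (y) mm in a grey housing 40 x 64 mm. Raised, its top is 58 mm above the table, 22 mm above the housing (may start up to 2 mm lower); slides straight down 18 mm to its stop, still 4 mm proud. No spring: needs 3 to 4 N and stays where it is left.
- tag_left (a joint): how far the left tag is pushed down: 0 raised, 0.018 m fully down.
- pad_middle (a point): centre of the middle pad's flat top at rest, 82 mm above the table (fixed to the board: stays when the pad goes down). Black disc 50 mm across on a coil spring, on a loose 76 x 76 x 24 mm plywood block (0.5 kg) in a 5 mm high fence. Goes straight down 15 mm to its stop and springs back. Pressed 10 mm, the softest spring pushes back 3 N, the others 8 and 14 N (at the stop 4.5, 11, 20 N).
- tag_middle_top (a point): centre of the top of the middle station's tag, moves with it: an upright pale wooden tongue 16 (x) x 34 (y) mm in a grey housing 40 x 64 mm. Raised, its top is 58 mm above the table, 22 mm above the housing (may start up to 2 mm lower); slides straight down 18 mm to its stop, still 4 mm proud. No spring: needs 3 to 4 N and stays where it is left.
- tag_middle (a joint): how far the middle tag is pushed down: 0 raised, 0.018 m fully down.
- pad_right (a point): centre of the right pad's flat top at rest, 82 mm above the table (fixed to the board: stays when the pad goes down). Black disc 50 mm across on a coil spring, on a loose 76 x 76 x 24 mm plywood block (0.5 kg) in a 5 mm high fence. Goes straight down 15 mm to its stop and springs back. Pressed 10 mm, the softest spring pushes back 3 N, the others 8 and 14 N (at the stop 4.5, 11, 20 N).
- tag_right_top (a point): centre of the top of the right station's tag, moves with it: an upright pale wooden tongue 16 (x) x 34 (y) mm in a grey housing 40 x 64 mm. Raised, its top is 58 mm above the table, 22 mm above the housing (may start up to 2 mm lower); slides straight down 18 mm to its stop, still 4 mm proud. No spring: needs 3 to 4 N and stays where it is left.
- tag_right (a joint): how far the right tag is pushed down: 0 raised, 0.018 m fully down.
- spool: bystander: wooden spool, 26 mm across, 38 mm high, standing on the board between the left and middle stations; origin at the centre of its underside.
- figure: bystander: turned wooden figure, 44 mm across, 90 mm high, standing to the right of the board; origin at the centre of its underside.
- glue_pot: bystander: white glue jar, 64 mm across, 85 mm high, standing to the left of the board; origin at the centre of its underside.
- tape: bystander: roll of cream tape lying flat to the left of the board, 96 mm across, 24 mm high; origin at the centre of its underside.

How it is judged (in metres and radians):
On the way, in this order (a step that is already met when the one before it is completed fails the run):
1. the left pad is pressed down by more than 3 mm (((y of upad_a_c1 in the frame of board above 0.075 m and z of upad_a_c1 in the frame of board below 0.0755 m) or (y of upad_b_c1 in the frame of board above 0.075 m and z of upad_b_c1 in the frame of board below 0.0755 m) or (y of upad_c_c1 in the frame of board above 0.075 m and z of upad_c_c1 in the frame of board below 0.0755 m))), for 0.05 s.
2. the middle pad is pressed down by more than 3 mm (((y of upad_a_c1 in the frame of board between -0.075 and 0.075 m and z of upad_a_c1 in the frame of board below 0.0755 m) or (y of upad_b_c1 in the frame of board between -0.075 and 0.075 m and z of upad_b_c1 in the frame of board below 0.0755 m) or (y of upad_c_c1 in the frame of board between -0.075 and 0.075 m and z of upad_c_c1 in the frame of board below 0.0755 m))), for 0.05 s.
3. the right pad is pressed down by more than 3 mm (((y of upad_a_c1 in the frame of board below -0.075 m and z of upad_a_c1 in the frame of board below 0.0755 m) or (y of upad_b_c1 in the frame of board below -0.075 m and z of upad_b_c1 in the frame of board below 0.0755 m) or (y of upad_c_c1 in the frame of board below -0.075 m and z of upad_c_c1 in the frame of board below 0.0755 m))), for 0.05 s.
4. the tag of the station with the softest spring is pushed down, more than 14 mm (((y of upad_b_c1 in the frame of board above 0.075 m and value of joint tag_left above 0.014 m) or (y of upad_b_c1 in the frame of board between -0.075 and 0.075 m and value of joint tag_middle above 0.014 m) or (y of upad_b_c1 in the frame of board below -0.075 m and value of joint tag_right above 0.014 m))), for 0.1 s.
At the end, for the whole second after the job is handed in: The tag in front of the softest spring unit is at least 14 of its 18 mm down, the other two tags are less than 6 mm down, all pads have sprung back (within 3 mm), the spring units stand flat within 15 mm of where they started, and the bystanders stand upright within 30 mm of where they started (((y of upad_b_c1 in the frame of board above 0.075 m and value of joint tag_left above 0.014 m) or (y of upad_b_c1 in the frame of board between -0.075 and 0.075 m and value of joint tag_middle above 0.014 m) or (y of upad_b_c1 in the frame of board below -0.075 m and value of joint tag_right above 0.014 m)) and not ((y of upad_b_c1 in the frame of board below 0.075 m and value of joint tag_left above 0.006 m) or (y of upad_b_c1 in the frame of board above 0.075 m and value of joint tag_middle above 0.006 m) or (y of upad_b_c1 in the frame of board below -0.075 m and value of joint tag_middle above 0.006 m) or (y of upad_b_c1 in the frame of board above -0.075 m and value of joint tag_right above 0.006 m)) and z of each of upad_a_c1, upad_b_c1, upad_c_c1 in the frame of board above 0.0755 m and distance of each of unit_a_c0, unit_b_c0, unit_c_c0 from where it was at the start of the episode below 0.015 m and angle between each of unit_a_c0, unit_b_c0, unit_c_c0's own z axis and vertical below 0.1 rad and distance of each of spool, figure, glue_pot, tape from where it was at the start of the episode below 0.03 m and angle between each of spool, figure, glue_pot, tape's own z axis and vertical below 0.2 rad); the robot touches nothing.
It fails at once if a tag that is not the softest spring's is pushed down more than 6 mm ((y of upad_b_c1 in the frame of board below 0.075 m and value of joint tag_left above 0.006 m) or (y of upad_b_c1 in the frame of board above 0.075 m and value of joint tag_middle above 0.006 m) or (y of upad_b_c1 in the frame of board below -0.075 m and value of joint tag_middle above 0.006 m) or (y of upad_b_c1 in the frame of board above -0.075 m and value of joint tag_right above 0.006 m)).
It fails at once if a spring unit is lifted out or shoved (moved over 15 mm) (distance of any of unit_a_c0, unit_b_c0, unit_c_c0 from where it was at the start of the episode above 0.015 m).
It fails at once if a bystander is lifted, knocked over or moved by more than 30 mm (distance of any of spool, figure, glue_pot, tape from where it was at the start of the episode above 0.03 m or angle between any of spool, figure, glue_pot, tape's own z axis and vertical above 0.5 rad).
It also fails if it takes over 51 s, if anything falls off the work surface, if the arm or the gripper's body presses on something with over 40 N, if the wrist force passes 120 N, or if a joint passes its speed limit or range.

## Working session

There is one attempt and no reset: what is moved stays moved. The work goes in short steps, Python scripts to look and compute and a tool call to move; the robot and the scene stay as the last step left them, time stands still between calls to the robot, and variables do not carry over. Pictures are saved under pics/ and viewed, and the job is handed in when it is done.

Besides the shell and the picture viewer there is one more tool, called after ">>>" as name([rows], argument=value, ...), one row to a line, values as JSON. step_arm: Moves the arm, as the interface text tells. Its arguments: {"type":"object","properties":{"commands":{"type":"array","items":{"type":"array","items":{"type":"array","items":{"type":"number"}}}}},"required":["commands"]}

```bash
mkdir -p pics; ls; python3 - <<'E'
from plant import env
import cv2
s=env.read_state(); print(s)
for n in ("scene","top"):
    im=env.snapshot(n); cv2.imwrite(f"pics/{n}0.png",im[:,:,::-1])
    ci=env.camera_info(n); print(n,ci)
E
```

```text
pics
{'t': 0.0, 'joint_pos': array([ 1.16621491,  0.62932852,  0.03840703,  1.51833184, -0.02702563,
        0.99626687, -0.01999044]), 'qd': array([ 9.18186327e-05, -4.80033188e-04, -3.64893369e-04, -1.39506694e-04,
        1.33852661e-03, -5.14320182e-04, -4.46833225e-04]), 'joint_efforts': array([ 4.06974741e-04, -5.49720097e+01,  1.14390336e+00, -1.86634809e+01,
       -5.21501584e-02,  2.37293617e-02,  1.39864906e-04]), 'tcp_pos': array([ 215.87707484, -612.47416524,  229.57639043]), 'tcp_rot': array([ 9.85685177e-01,  1.68593906e-01, -1.43465900e-04, -8.97797320e-04]), 'force': array([-0.39884596,  0.55341606, -0.67541   ]), 'torque': array([-0.01732017,  0.0077781 , -0.02744984]), 'opening': 93.95208157045619}
scene {'intrinsics': array([[479.35943578,   0.        , 312.02275458],
       [  0.        , 479.35943578, 234.29976121],
       [  0.        ,   0.        ,   1.        ]]), 'world_from_camera': array([[-4.80842815e-01,  5.43855681e-01, -6.87758087e-01,
         1.25187037e+03],
       [ 8.76755058e-01,  2.89711633e-01, -3.83885057e-01,
         3.84248370e+02],
       [-9.52655036e-03, -7.87583753e-01, -6.16133977e-01,
         7.17384924e+02],
       [ 0.00000000e+00,  0.00000000e+00,  0.00000000e+00,
         1.00000000e+00]])}
top {'intrinsics': array([[566.3400737 ,   0.        , 323.42135285],
       [  0.        , 566.3400737 , 230.84200098],
       [  0.        ,   0.        ,   1.        ]]), 'world_from_camera': array([[ 8.23242640e-03, -9.82380250e-01,  1.86711735e-01,
         2.70124887e+02],
       [-9.99940526e-01, -6.75172462e-03,  8.56494567e-03,
        -7.88465585e+00],
       [-7.15340725e-03, -1.86771141e-01, -9.82377407e-01,
         1.49284061e+03],
       [ 0.00000000e+00,  0.00000000e+00,  0.00000000e+00,
         1.00000000e+00]])}
```

View pics/scene0.png

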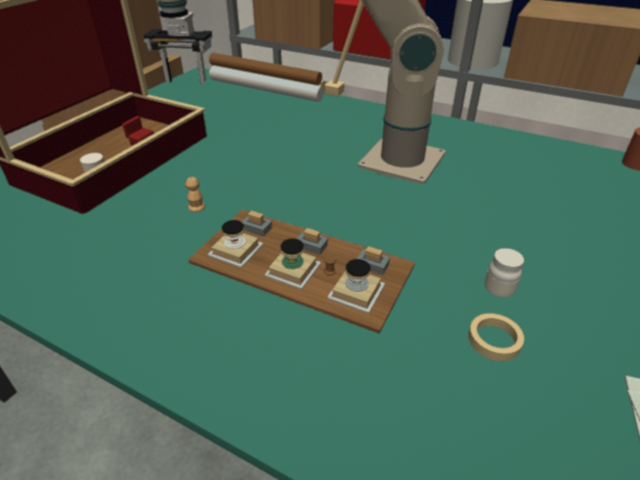

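View pics/top0.png

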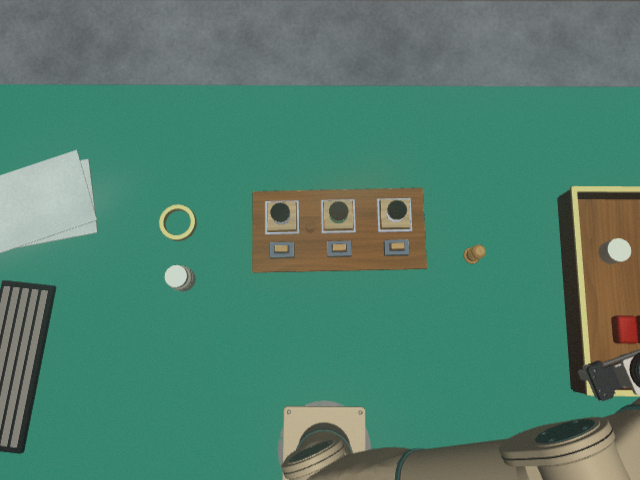

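The top view shows the board spanning about (252,190) to (426,271). The pads are at about (280,212), (339,212) and (397,210), the tags at about (282,248), (339,247) and (397,246). The figure is at (475,254), and the jar and tape are on the left. Next I'll measure these.

```bash
cat > h.py <<'E'
import numpy as np, cv2
from plant import env
def ray(ci,u,v,z):
    K=ci["intrinsics"];T=ci["world_from_camera"]
    d=T[:3,:3]@np.linalg.solve(K,[u,v,1.]);o=T[:3,3]
    return o+d*(z-o[2])/d[2]
def proj(ci,p):
    K=ci["intrinsics"];T=ci["world_from_camera"]
    q=K@(T[:3,:3].T@(np.asarray(p,float)-T[:3,3]));return q[:2]/q[2]
E
python3 - <<'E'
from h import *
im=cv2.imread("pics/top0.png");ci=env.camera_info("top")
cv2.imwrite("pics/top0c.png",cv2.resize(im[180:280,240:500],None,fx=3,fy=3,interpolation=cv2.INTER_CUBIC))
# board: non green region
hsv=cv2.cvtColor(im,cv2.COLOR_BGR2HSV)
m=((hsv[...,0]<60)|(hsv[...,0]>110)|(hsv[...,1]<60)).astype(np.uint8); m[:,:230]=0;m[:,445:]=0;m[:170]=0;m[300:]=0
n,l,st,_=cv2.connectedComponentsWithStats(m);k=1+np.argmax(st[1:,4]);print(st[k])
c=max(cv2.findContours((l==k).astype(np.uint8),0,1)[0],key=cv2.contourArea)
r=cv2.minAreaRect(c);b=cv2.boxPoints(r)
P=np.array([ray(ci,u,v,12) for u,v in b]);print(b,P.round(1));print("center",P.mean(0),[np.linalg.norm(P[i]-P[i-1]) for i in range(4)])
for u,v in [(280,212),(339,212),(397,210)]:
    g=im[v-14:v+15,u-14:u+15].max(2);print(u,v)
    mm=(g<60).astype(np.uint8);n,l,st,ce=cv2.connectedComponentsWithStats(mm)
    k=1+np.argmax(st[1:,4]);q=ce[k]+[u-14,v-14];print(st[k],q,ray(ci,*q,82).round(1))
for u,v in [(282,248),(339,247),(397,246)]:
    print(ray(ci,u,v,57).round(1))
for l in ("figure","spool","glue_pot","tape","pad_left","tag_left_top"):
    try:print(l,env.look_for(l,"top"))
    except Exception as e: print(l,e)
E
```

```text
[  252   188   175    85 14093]
[[250.2919  190.7172 ]
 [424.53214 187.00998]
 [426.26785 268.59006]
 [252.02762 272.29727]] [[ 660.5  203.4   12. ]
 [ 673.8 -266.8   12. ]
 [ 452.6 -265.8   12. ]
 [ 439.4  191.7   12. ]]
center [556.57976975 -34.35172688  12.        ] [np.float64(221.41134830188466), np.float64(470.38003638999186), np.float64(221.2453243289103), np.float64(457.6600422473402)]
280 212
[ 5  6 11 13 59] [275.20338983 210.71186441] [589.8 128.   82. ]
339 212Traceback (most recent call last):
  File "<stdin>", line 14, in <module>
    return _wrapfunc(a, 'argmax', axis=axis, out=out, **kwds)
    return bound(*args, **kwds)
ValueError: attempt to get argmax of an empty sequence
```

View pics/top0c.png

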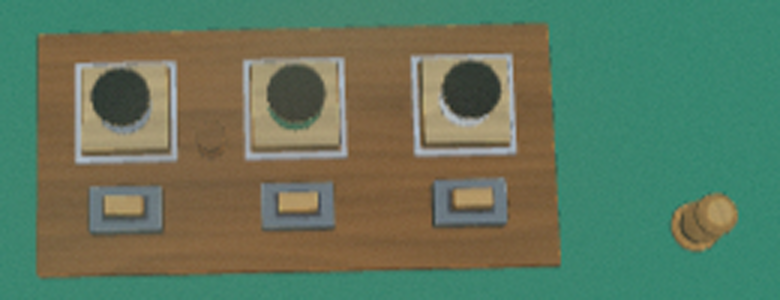

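The enlarged crop shows pad discs at crop pixels (120,97), (295,95) and (472,90), tag tops at (124,205), (298,201) and (473,197), and the spool at (210,140). I'll fit the board pose to all of these.

```bash
python3 - <<'E'
from h import *
from scipy.optimize import least_squares
ci=env.camera_info("top")
obs=[((120,97),(35,150,82)),((295,95),(35,0,82)),((472,90),(35,-150,82)),
((124,205),(-55,150,57)),((298,201),(-55,0,57)),((473,197),(-55,-150,57)),
((38,35),(110,230,12)),((548,25),(110,-230,12)),((560,264),(-110,-230,12)),((37,277),(-110,230,12))]
px=np.array([((a+.5)/3-.5+240,(b+.5)/3-.5+180) for (a,b),_ in obs]);loc=np.array([p for _,p in obs],float)
def W(x,loc):
    c,s=np.cos(x[2]),np.sin(x[2]);return np.c_[x[0]+c*loc[:,0]-s*loc[:,1],x[1]+s*loc[:,0]+c*loc[:,1],loc[:,2]]
f=lambda x:np.concatenate([proj(ci,p)-q for p,q in zip(W(x,loc),px)])
r=least_squares(f,[560,-33,0],loss="soft_l1",x_scale=[1,1,.01])
print(r.x,np.degrees(r.x[2]));print(r.fun.reshape(-1,2).round(2));print(W(r.x,loc).round(1))
for l in ("figure","spool","glue_pot","tape","pad_middle","tag_left_top"):
    try:
        for d in env.look_for(l,"top")[:3]:
            b=d["bbox"];print(l,round(d["conf"],2),np.round(b),ray(ci,(b[0]+b[2])/2,(b[1]+b[3])/2,20).round())
    except Exception as e: print(l,e)
E
```

```text
[ 5.56158877e+02 -3.41852066e+01  2.88621209e-02] 1.6536777173961124
[[-0.08 -0.13]
 [ 0.32 -0.74]
 [ 0.09 -0.35]
 [-0.39  0.22]
 [ 0.03  0.3 ]
 [ 0.16  0.37]
 [-0.38 -0.23]
 [ 0.04 -0.62]
 [ 0.5   0.83]
 [-0.29  0.24]]
[[ 586.8  116.8   82. ]
 [ 591.1  -33.2   82. ]
 [ 595.5 -183.1   82. ]
 [ 496.9  114.2   57. ]
 [ 501.2  -35.8   57. ]
 [ 505.5 -185.7   57. ]
 [ 659.5  198.9   12. ]
 [ 672.8 -260.9   12. ]
 [ 452.8 -267.3   12. ]
 [ 439.6  192.5   12. ]]
figure 0.73 [463. 247. 488. 265.] [ 486. -395.   20.]
glue_pot 0.58 [167. 267. 199. 288.] [423. 371.  20.]
tape 0.8 [159. 208. 197. 241.] [564. 392.  20.]
pad_middle 0.75 [253. 187. 430. 271.] [556. -43.  20.]
tag_left_top 0.38 [275. 244. 288. 250.] [507. 114.  20.]
tag_left_top 0.35 [309. 219. 312. 232.] [564.  40.  20.]
```

>>> step_arm([
  [[1, 0.0247, 0.0487, 0, 0, 0, -0.06], [1, 0.0494, 0.0974, 0, 0, 0, -0.12], [1, 0.0741, 0.146, 0, 0, 0, -0.18], [1, 0.0988, 0.195, 0, 0, 0, -0.25], [1, 0.1235, 0.2434, 0, 0, 0, -0.31]],
])

```text
t: 1.02
tcp_pos: [340.4, -368.1, 230.7]
tcp_rot: [1.0, 0.013, 0.0, 0.0]
force: [1.0, 0.3, -0.0]
opening: 47.5
```

>>> step_arm([
  [[1, 0.0247, 0.0487, 0, 0, 0, 0], [1, 0.0494, 0.0974, 0, 0, 0, 0], [1, 0.0741, 0.146, 0, 0, 0, 0], [1, 0.0988, 0.195, 0, 0, 0, 0], [1, 0.1235, 0.2434, 0, 0, 0, 0]],
])

```text
t: 1.65
tcp_pos: [463.9, -124.7, 230.8]
tcp_rot: [1.0, 0.014, 0.0, 0.0]
force: [0.6, -0.6, -0.2]
opening: 0.9
```

>>> step_arm([
  [[1, 0.0247, 0.0487, -0.01, 0, 0, 0], [1, 0.0494, 0.0974, -0.02, 0, 0, 0], [1, 0.0741, 0.146, -0.04, 0, 0, 0], [1, 0.0988, 0.195, -0.06, 0, 0, 0], [1, 0.1235, 0.2434, -0.08, 0, 0, 0]],
])

```text
t: 2.28
tcp_pos: [587.5, 118.8, 150.0]
tcp_rot: [1.0, 0.014, 0.0, 0.0]
force: [1.1, -1.2, 0.8]
opening: 0.1
```

>>> step_arm([
  [[1, 0, 0, 0, 0, 0, 0], [1, 0, 0, 0, 0, 0, 0], [1, 0, 0, 0, 0, 0, 0]],
])

```text
t: 2.65
tcp_pos: [586.6, 115.2, 151.1]
tcp_rot: [1.0, 0.013, 0.0, 0.0]
force: [0.2, -0.5, 0.4]
opening: 0.3
```

```bash
python3 - <<'E'
from h import *
a=env.snapshot("scene")[160:360,160:460];b=env.snapshot("wrist")
cv2.imwrite("pics/s1.png",cv2.resize(a,None,fx=2,fy=2,interpolation=2)[:,:,::-1]);cv2.imwrite("pics/w1.png",b[:,:,::-1])
ci=env.camera_info("wrist");s=env.read_state();print(s["tcp_pos"],s["force"])
c,sn=np.cos(.0289),np.sin(.0289)
for p in [(35,150,82),(-55,150,57),(35,0,82),(-55,0,57)]:
    w=[556.2+c*p[0]-sn*p[1],-34.2+sn*p[0]+c*p[1],p[2]];print(p,proj(ci,w).round())
print(proj(ci,s["tcp_pos"]-[0,0,25]))
E
```

```text
[586.68113012 115.52723689 151.23953339] [-0.65081781 -0.91475118  0.11681118]
(35, 150, 82) [322. 257.]
(-55, 150, 57) [322. 372.]
(35, 0, 82) [582. 257.]
(-55, 0, 57) [540. 371.]
[324.69451217 285.08911859]
```

View pics/s1.png

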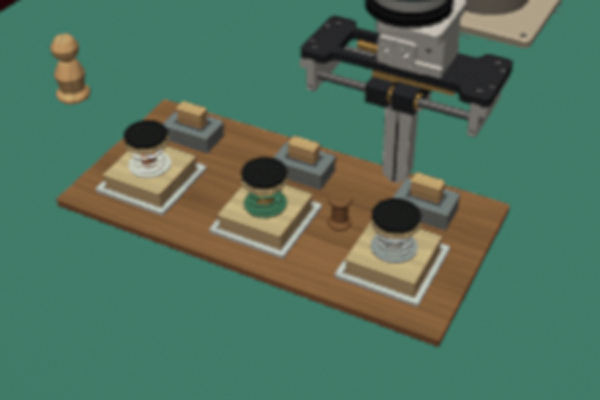

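View pics/w1.png

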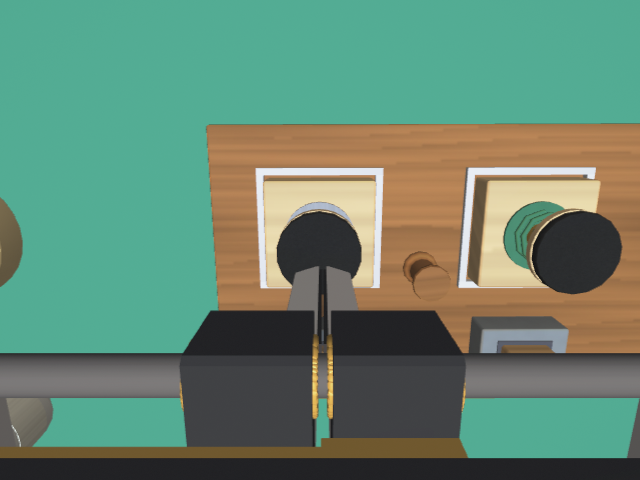

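The wrist view shows the left pad at about (319,250), where I predicted (322,257). The fingertips are just above it, and the error is about 2–4 mm, so I can press now.

>>> step_arm([
  [[1, 0.002, 0.001, -0.02, 0, 0, 0], [1, 0.002, 0.001, -0.038, 0, 0, 0], [1, 0.002, 0.001, -0.042, 0, 0, 0], [1, 0.002, 0.001, -0.042, 0, 0, 0]],
])

```text
t: 3.25
tcp_pos: [588.4, 117.8, 108.4]
tcp_rot: [1.0, 0.014, -0.0, 0.0]
force: [0.5, -0.4, 0.1]
opening: 0.4
```

>>> step_arm([
  [[1, 0, 0, -0.005, 0, 0, 0], [1, 0, 0, -0.009, 0, 0, 0], [1, 0, 0, -0.012, 0, 0, 0], [1, 0, 0, -0.012, 0, 0, 0], [1, 0, 0, -0.012, 0, 0, 0]],
])

```text
t: 3.88
tcp_pos: [589.3, 118.1, 98.4]
tcp_rot: [1.0, 0.014, 0.001, -0.0]
force: [-3.4, -0.3, 13.4]
opening: 0.5
```

```bash
python3 - <<'E'
from h import *
s=env.read_state();print(s["tcp_pos"],s["force"])
cv2.imwrite("pics/w2.png",env.snapshot("wrist")[:,:,::-1])
for i in range(2): env.snapshot("scene"); s=env.read_state();print(s["tcp_pos"],s["force"])
E
```

```text
[589.29410146 118.12485072  98.44997202] [-3.39639766 -0.3415812  13.38403531]
[589.30370494 118.11533585  98.48751336] [-3.23279742 -0.49274778 13.18580069]
[589.30883627 118.12078276  98.5108958 ] [-3.29487486 -1.48378131 12.73133028]
```

View pics/w2.png

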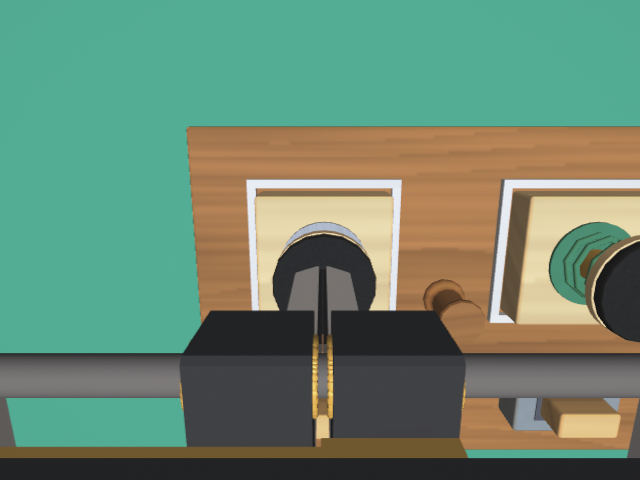

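The fingers are centred on the left pad. It pushes back about 13 N at roughly 9 mm, so it is the stiffest. Next is the middle pad.

>>> step_arm([
  [[1, 0, 0, 0.02, 0, 0, 0], [1, 0, 0, 0.036, 0, 0, 0], [1, 0.001, -0.04, 0.036, 0, 0, 0], [1, 0.003, -0.09, 0.036, 0, 0, 0], [1, 0.004, -0.149, 0.036, 0, 0, 0]],
])

```text
t: 4.65
tcp_pos: [593.0, -31.1, 132.9]
tcp_rot: [1.0, 0.016, 0.001, -0.0]
force: [-0.1, 0.2, 0.2]
opening: 0.7
```

>>> step_arm([
  [[1, 0, 0, 0, 0, 0, 0], [1, 0, 0, 0, 0, 0, 0], [1, 0, 0, -0.015, 0, 0, 0], [1, 0, 0, -0.024, 0, 0, 0], [1, 0, 0, -0.024, 0, 0, 0]],
])

```text
t: 5.28
tcp_pos: [591.9, -29.3, 107.3]
tcp_rot: [1.0, 0.015, -0.001, -0.0]
force: [-1.3, 1.9, 1.5]
opening: 0.4
```

```bash
python3 - <<'E'
from h import *
s=env.read_state();print(s["tcp_pos"],s["force"])
cv2.imwrite("pics/w3.png",env.snapshot("wrist")[:,:,::-1])
E
```

```text
[591.85534279 -29.34076833 107.33393897] [-1.25333406  1.91973317  1.46223978]
```

View pics/w3.png

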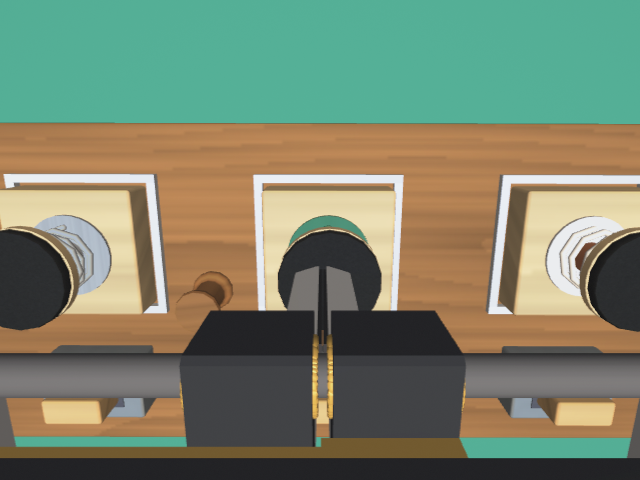

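The middle pad is under the fingertips, about 3 mm off in y. Pressing it now.

>>> step_arm([
  [[1, 0, -0.001, -0.004, 0, 0, 0], [1, 0, -0.001, -0.008, 0, 0, 0], [1, 0, -0.001, -0.0115, 0, 0, 0], [1, 0, -0.001, -0.0115, 0, 0, 0], [1, 0, -0.001, -0.0115, 0, 0, 0]],
])

```text
t: 5.95
tcp_pos: [592.9, -31.2, 97.7]
tcp_rot: [1.0, 0.015, 0.0, -0.0]
force: [-1.9, 2.2, 7.1]
opening: 0.7
```

```bash
python3 - <<'E'
from h import *
for i in range(3): s=env.read_state();print(s["tcp_pos"],s["force"]); env.snapshot("scene")
E
```

```text
[592.90470091 -31.15660219  97.65980068] [-1.8858814   2.23947193  7.05490818]
[592.93619057 -31.16595051  97.69808826] [-1.97576953  3.6018398   7.81312418]
[592.90079994 -31.16302316  97.69909553] [-0.79485231  3.19160625  6.9596626 ]
```

>>> step_arm([
  [[1, 0, 0, 0.02, 0, 0, 0], [1, 0, 0, 0.036, 0, 0, 0], [1, 0.001, -0.04, 0.036, 0, 0, 0], [1, 0.003, -0.09, 0.036, 0, 0, 0], [1, 0.004, -0.15, 0.036, 0, 0, 0]],
])

```text
t: 6.72
tcp_pos: [596.8, -182.6, 133.2]
tcp_rot: [1.0, 0.015, 0.0, -0.0]
force: [0.8, 0.6, 0.1]
opening: 0.4
```

>>> step_arm([
  [[1, 0, 0, 0, 0, 0, 0], [1, 0, 0, 0, 0, 0, 0], [1, 0, 0, -0.015, 0, 0, 0], [1, 0, 0, -0.022, 0, 0, 0], [1, 0, 0, -0.022, 0, 0, 0]],
])

```text
t: 7.35
tcp_pos: [596.0, -180.6, 109.8]
tcp_rot: [1.0, 0.015, -0.001, -0.0]
force: [0.3, -0.1, 0.3]
opening: 0.8
```

```bash
python3 - <<'E'
from h import *
s=env.read_state();print(s["tcp_pos"],s["force"])
cv2.imwrite("pics/w4.png",env.snapshot("wrist")[:,:,::-1])
E
```

```text
[ 595.96703045 -180.63679853  109.80374187] [ 0.28633974 -0.11313181  0.25270555]
```

View pics/w4.png

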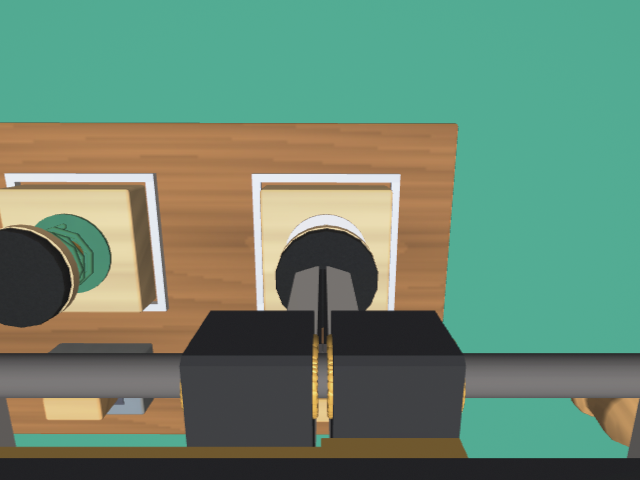

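The middle pad gives about 7.3 N at 9.3 mm, so it is the medium one. The fingers are now centred over the right pad, so I'll press it.

>>> step_arm([
  [[1, 0, -0.001, -0.005, 0, 0, 0], [1, 0, -0.001, -0.01, 0, 0, 0], [1, 0, -0.001, -0.014, 0, 0, 0], [1, 0, -0.001, -0.014, 0, 0, 0], [1, 0, -0.001, -0.014, 0, 0, 0]],
])

```text
t: 8.02
tcp_pos: [597.0, -182.9, 97.3]
tcp_rot: [1.0, 0.014, 0.001, 0.0]
force: [1.6, 0.3, 3.7]
opening: 0.9
```

```bash
python3 - <<'E'
from h import *
for i in range(4): s=env.read_state();print(s["tcp_pos"],s["force"]); env.snapshot("scene")
E
```

```text
[ 597.03661315 -182.89396578   97.30043464] [1.63141644 0.33165112 3.70206719]
[ 597.08544971 -182.85548936   97.35974684] [0.93521417 0.57965133 4.13237251]
[ 597.06427289 -182.90687388   97.36391222] [1.73491753 0.53863466 3.54741803]
[ 597.04932623 -182.89845409   97.30766023] [1.85827032 0.17973388 2.50935066]
```

The right pad gives about 3.5 N at 9.7 mm, so it is the softest. Next I'll move over the right tag.

>>> step_arm([
  [[1, 0, 0, 0.02, 0, 0, 0], [1, 0, 0, 0.036, 0, 0, 0], [1, -0.04, -0.001, 0.036, 0, 0, 0], [1, -0.089, -0.003, 0.036, 0, 0, 0], [1, -0.089, -0.003, 0.036, 0, 0, 0]],
])

```text
t: 8.85
tcp_pos: [502.3, -186.4, 132.9]
tcp_rot: [1.0, 0.013, -0.003, -0.0]
force: [0.6, -0.1, 0.1]
opening: 0.3
```

>>> step_arm([
  [[1, 0, 0, -0.02, 0, 0, 0], [1, 0, 0, -0.04, 0, 0, 0], [1, 0, 0, -0.045, 0, 0, 0], [1, 0, 0, -0.045, 0, 0, 0]],
])

```text
t: 9.35
tcp_pos: [507.9, -185.8, 88.0]
tcp_rot: [1.0, 0.014, -0.0, -0.0]
force: [-0.2, 0.6, 0.3]
opening: 0.8
```

```bash
python3 - <<'E'
from h import *
s=env.read_state();print(s["tcp_pos"],s["force"])
cv2.imwrite("pics/w5.png",env.snapshot("wrist")[:,:,::-1])
a=env.snapshot("scene")[160:300,160:360]
cv2.imwrite("pics/s5.png",cv2.resize(a,None,fx=4,fy=4,interpolation=2)[:,:,::-1])
E
```

```text
[ 507.93992566 -185.83683962   87.96005074] [-0.17702979  0.61788263  0.30236113]
```

View pics/w5.png

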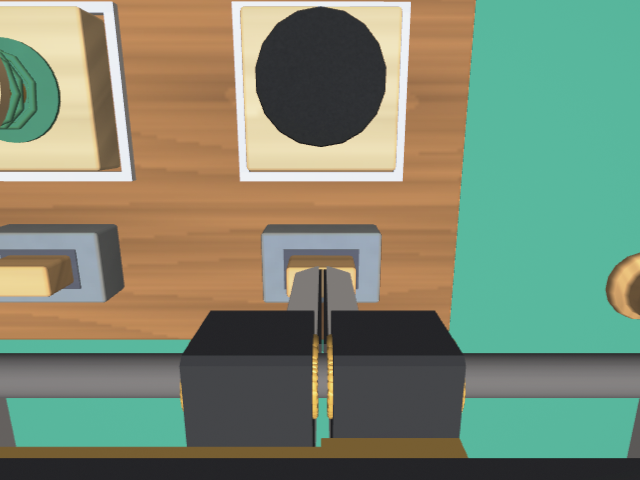

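View pics/s5.png

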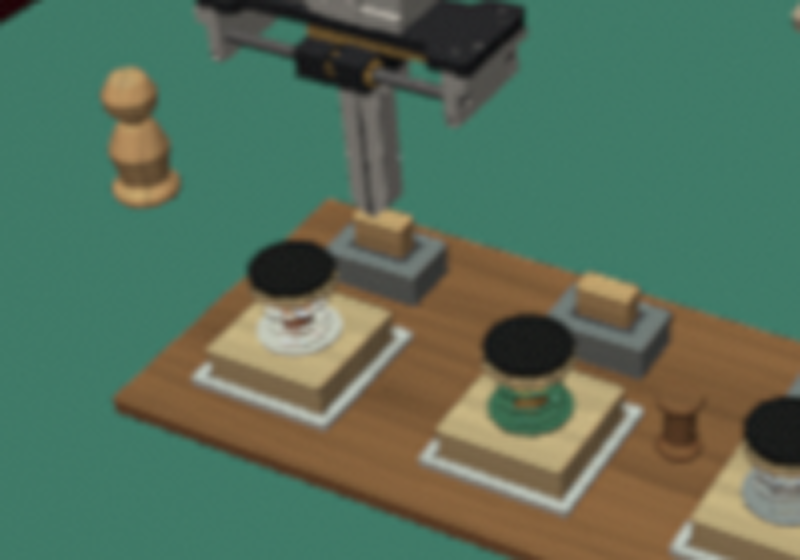

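```bash
python3 - <<'E'
from h import *
s=env.read_state();w=env.camera_info("wrist");c=env.camera_info("scene");t=s["tcp_pos"]
for dx in (-8,0,8): print("tip",dx,proj(w,t+[dx,0,-25]),(proj(c,t+[dx,0,-25])-[160,160])*4)
for z in (56,58): print("tagfar x at v=267",ray(w,321,267,z), ray(w,286,267,z),ray(w,355,267,z))
for x in (497.5,505.5,513.5): print(x,(proj(c,[x,-185.7,57])-[160,160])*4)
E
```

```text
tip -8 [324.13927688 300.91092363] [385.31083196 197.77223542]
tip 0 [324.64190073 285.07466042] [377.72025696 204.65135818]
tip 8 [325.1545012  268.92406171] [370.05561277 211.59760774]
tagfar x at v=267 [ 514.63418449 -184.07186592   56.        ] [ 514.15311451 -167.07332343   56.        ] [ 515.10156387 -200.58665293   56.        ]
tagfar x at v=267 [ 515.28934736 -184.05813479   58.        ] [ 514.81341192 -167.24102056   58.        ] [ 515.75173833 -200.39665674   58.        ]
497.5 [389.15660247 204.58466054]
505.5 [381.62327351 211.46164708]
513.5 [374.01681027 218.40539606]
```

The tag centre comes out at about (507,-184) with a width of 34 mm, as it should be. The fingers are within 2 mm of it, so I'll push.

>>> step_arm([
  [[1, 0, 0.001, -0.007, 0, 0, 0], [1, 0, 0.001, -0.012, 0, 0, 0], [1, 0, 0.001, -0.017, 0, 0, 0], [1, 0, 0.001, -0.021, 0, 0, 0], [1, 0, 0.001, -0.024, 0, 0, 0]],
])

```text
t: 10.07
tcp_pos: [508.2, -185.0, 64.9]
tcp_rot: [1.0, 0.014, 0.001, 0.0]
force: [-3.2, 1.1, 34.2]
opening: 0.1
```

>>> step_arm([
  [[1, 0, 0, 0, 0, 0, 0], [1, 0, 0, 0, 0, 0, 0]],
])

```text
t: 10.32
tcp_pos: [508.1, -185.0, 65.2]
tcp_rot: [1.0, 0.014, 0.001, 0.0]
force: [-0.5, -0.3, 13.5]
opening: 0.7
```

The tip stopped at z = 40 mm with the force rising, which is the tag's stop. I'll lift off and check.

>>> step_arm([
  [[1, 0, 0, 0.02, 0, 0, 0], [1, 0, 0, 0.06, 0, 0, 0], [1, 0, 0, 0.12, 0, 0, 0], [1, -0.05, 0, 0.16, 0, 0, 0], [1, -0.09, 0, 0.17, 0, 0, 0]],
])

```text
t: 10.95
tcp_pos: [416.2, -184.6, 235.5]
tcp_rot: [1.0, 0.014, 0.001, 0.0]
force: [0.6, -0.4, 0.3]
opening: 0.2
```

>>> step_arm([
  [[1, 0, 0, 0, 0, 0, 0], [1, 0, 0, 0, 0, 0, 0], [1, 0, 0, 0, 0, 0, 0]],
])

```text
t: 11.32
tcp_pos: [418.2, -184.5, 233.2]
tcp_rot: [1.0, 0.015, -0.0, -0.0]
force: [0.5, 0.1, 0.5]
opening: 0.7
```

```bash
python3 - <<'E'
from h import *
s=env.read_state();print(s["t"],s["tcp_pos"],s["force"],abs(s["qd"]).max())
a=env.snapshot("scene")[170:320,180:420]
cv2.imwrite("pics/s6.png",cv2.resize(a,None,fx=3.3,fy=3.3,interpolation=2)[:,:,::-1])
cv2.imwrite("pics/w6.png",env.snapshot("wrist")[:,:,::-1])
E
```

```text
11.325 [ 418.21026054 -184.48241934  233.24676608] [0.5467927  0.08268826 0.45231571] 0.0038425690010273324
```

View pics/s6.png

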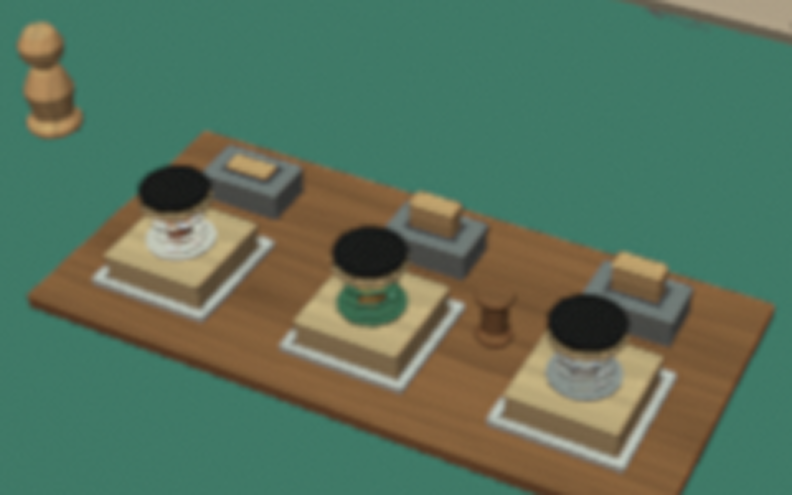

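View pics/w6.png

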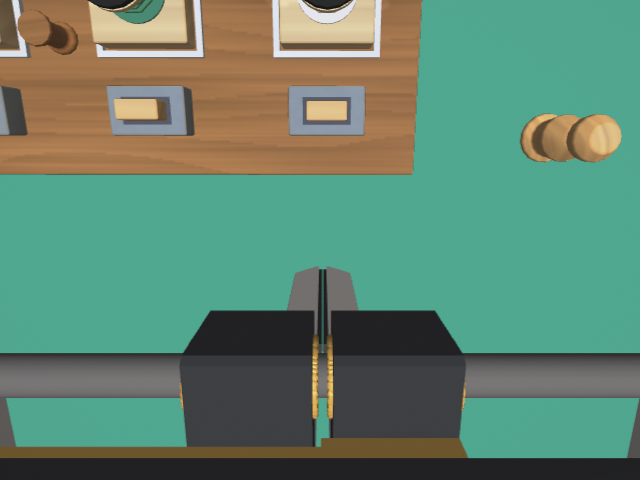

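The right tag is almost flush in its housing (scene crop (252,165)) and the other two stand tall. All the pads have sprung back and the figure and spool are upright. The robot is clear of everything, so I'll hand in.

```bash
python3 -c "
from plant import env
print(env.sign_off())"
```

```text
the job is handed in; nothing more can be done
None
```

The right-hand spring is the softest, so I pushed the right tag down to its stop, left the other two up, and handed the job in at about 11 s of the 51 s allowed.

| Pad (in pressing order) | Force felt | Depth pressed |
|---|---|---|
| Left | about 13 N | about 8.5 mm |
| Middle | about 7.3 N | about 9.3 mm |
| Right | about 3.5 N | about 9.7 mm |

- **Tag push:** the fingertips stopped at 40 mm above the table, the height given for a tag fully down. The force rose to 34 N there, then settled at 13.5 N before I lifted off.
- **Last pictures:** the right tag is nearly flush in its housing, with the middle and left tags up. All pads have sprung back, the units look in place in their fences, and the figure and spool are upright. The arm touches nothing and reads about 0.5 N.
- **Position check:** the wrist camera put the pads 2–4 mm off the position I had from the top camera. I allowed for that when pressing, and the fingers landed on the pads and tag.
- **Not checked:** I did not look at the glue jar and tape again at the end, but the arm never went near them.

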